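# Pack a fossil slab tight against its edging strip and keep the pressure on

### The job

Two sawn fossil slabs lie in the gluing jig, a little off the wooden edging strip that their rear edges are being bonded to. Swing the keeper bar shut until its nose is home in the sprung catch (this brings the larger slab up to the strip), then take the tapered wooden packing piece from its stand and push it, narrow end down, into the gap between bar and slab where the gap is wide enough for it, until that slab is pressed flush against the strip. Press firmly but do not force it, leave the glue bottle and the brush alone, and finish while still gripping the packing piece with the slab under pressure, as the glue needs time to grab: do not let go.

Things in the scene. Friction and masses are not known exactly. Their poses are not given: they have to be found in the camera images.
- jig: gluing jig: fixed plywood board 332 x 184 x 16 mm. Origin: on the bench under the jig; x along it (away from the robot), y towards the strip (left). Slabs lie on the board (z 16 mm), middles at x about -57 and +57 mm, either way round. Strip's face y +48 mm, shut bar's inner face y -48 mm. Grey catch housing at the near right corner, x -137 to -171 mm, up to z 50 mm
- strip: dark wooden edging strip, 236 x 20 x 34 mm, fixed along the jig's left side against a steel fence; the slabs' rear edges go against its inner face. Origin: middle of its underside, 10 mm from that face; axes as the jig's
- keeper (a joint): angle of the aluminium keeper bar (20 mm thick, z 24 to 54 mm), rad: 0 shut, parallel to the strip, against a stop; grows as its near end swings out to the right (jig's -y, clockwise turn to shut seen from above). Turns lightly, stays where left. over the last 20 mm its nose pin rides over the sprung catch, about 6 N at the handle. Once caught: about 1 mm of play
- catch (a joint): sprung catch bolt, m pushed down: 0 when up. The shutting bar's nose presses it down about 7 mm; when the bar is fully shut it springs up behind the nose and the bar can no longer open
- keeper_handle (a point): middle of the keeper bar's handle: an upright dark steel post, 16 mm in diameter, 46 mm tall, on the bar near its free end (z 54 to 100 mm over the bench), 257 mm from the hinge pin's axis
- keeper_hinge (a point): on the upright axis of the bar's hinge pin (jig x +135, y -58 mm), at the height of the handle's middle
- small_slab: smaller limestone slab, two little spiral fossils on top: 105 mm along the jig, 80 mm across, 38 mm thick, 0.6 kg, loose. Origin: underside, middle of the REAR edge (towards the strip), y towards the strip: the front edge is at y -80 mm. Top at z 54 mm, fossils 9 mm higher. Starts 1.5 to 4 mm off the strip; when flush, with the bar shut, 16 mm lie between front edge and bar
- large_slab: larger limestone slab, one big spiral fossil on top: as the smaller but 95.4 mm across, 0.75 kg. Origin: underside, middle of the rear edge, same axes. The shutting bar pushes it up to the strip and leaves no gap there that the packing piece could enter
- packing_head (a point): middle of the packing piece's head, where it is gripped. Pale wood, 85 mm tall, 40 mm long (its x): the upper 48 mm is the head, with parallel faces 20 mm apart (its y); below, both faces taper from 20 mm to 7 mm at the foot. This point is 61 mm above the foot, 24 mm below the top
- packing: the same packing piece (70 g, loose); origin: middle of its foot's underside, same axes. In the gap it comes to a stop between bar and slab when its foot is about 20 to 30 mm over the bench, clear of the board. The taper is smooth: 10 N down on it presses the slab to the strip with some 10 to 15 N
- stand: fixed wooden stand, 100 x 60 x 38 mm; the packing piece stands upright in its slot, 26 mm deep, long side along the stand's x, foot 12 mm over the bench. Origin: middle of its underside
- glue_bottle: white glue bottle with orange spout, 48 mm in diameter, 154 mm tall, beyond the stand; leave it. Origin: middle of its underside
- brush_1: flat dust brush, wooden handle, 163 mm long, 12 mm high, right of the jig; leave it. Origin: middle of its underside
Things that resemble listed ones, but are neither listed nor needed, are in the scene too. What is shaped like the packing but green or orange is not meant.

How it is judged:
By the outcome, as a careful person would: the job done as asked, in the order asked, and still so for the second after the job is handed in, while the arm keeps its last pose, push and grip.
It also fails if it takes over 58 s, if anything falls off the work surface, if the arm or the gripper's body presses on something with over 40 N, if the wrist force passes 120 N, or if a joint passes its speed limit or range.

### The arm

A 7-joint arm with a two-finger parallel gripper is mounted at the origin on a cart in front of the work surface, level with it; the furniture and walls round the work are solid. World frame = base frame: x ahead of the robot, y to its left, z up, the work surface at z = 0. Lengths are in m, angles in rad, forces in N, time in s.
With the tool pointing down it reaches from about 0.35 to 0.9 m from the base axis. Payload 19.9 kg.
Tool frame: the origin (TCP) lies on the front face of the gripper's body, between the roots of the fingers; the fingertips stand 97 mm ahead of it and the grasp point (between the pads) lies 78 mm ahead of it; x points along the fingers, y is the direction in which the jaws open and shut, and the axes are right-handed (so a half turn about x gives the same grasp; the last joint's range is limited). The gripper opens to 94 mm and grips with 3 to 60 N. Pads are 16 mm wide; open, the fingers measure 119 mm over their backs; the gripper's body (75 mm by 177 mm) begins 78 mm behind the grasp point.
Start: joints at [-1.29, 0.417, -0.01, 1.614, 0.005, 1.111, -0.053], TCP at [0.198, 0.593, 0.303] pointing down, gripper open.
Joint ranges: [-2.81, 2.81], [-0.39, 2.02], [-1.27, 1.25], [0.06, 2.57], [-1.19, 4.33], [0.19, 2], [-2.82, 2.82]. Speed limits (rad/s): [1.89, 1.89, 2.39, 2.39, 3.01, 3.01, 3.01].

### API

Orientations are given as a rotation vector (axis times angle).
In Python, from rig import arm gives the robot as it stands.
- The arm moves only by the shell command python3 -m handwheel 'ROWS' [OPENING] [FORCE]. ROWS is text: rows parted by semicolons, each of 4 numbers parted by spaces: the shift along the tool's x, y, z in m, then the turn about the tool's x in degrees. In form: x y z yaw; .... A call has exactly 5 rows; each row is the pose to reach, as a shift and turn from the pose commanded when the call began, along the tool's axes at that moment; what a row does not reach only later rows make up. A row lasts 1/8 s, in which the tool goes at most 62.5 mm and 10.7 degrees, less where a joint would pass 70% of its speed; a pose out of reach is approached as far as the arm can. A call with a gripper value outside its range is refused whole. OPENING is the closure in counts, from 0 (fully open) to 255 (shut), set as the call begins (- or left out, the last holds). The fingers move at their own pace and stop on an object; FORCE is the grip in N (left out, the last holds). Time passes only in rows, so rows that repeat a pose let the fingers close, or fill a call up. It gives the time, the measured TCP pose, the force and the opening at its end, in the units of the state.
- arm.get_state(): the state, without advancing time (a new reading comes with each control period).
- arm.capture(name): name is "side" or "top"; returns the picture (480x640x3 uint8, red, green, blue); there is no depth.
- arm.camera_model(name): a dict with "fx", "fy", "cx", "cy" (pixels), "world_to_cam" (4x4, takes a point from world to camera coordinates). Camera axes: x right, y down, z forward; pixel columns grow to the right and rows downward; lengths in m; the calibration is good to about 2 mm. A picture is of the moment at which its call begins. camera_model takes no time and is no camera call.
- arm.close_job(): hands the job in, once; it reports no verdict.
The state is a dict: "time_s": time; "q": joint angles; "qd": joint speeds; "tau": joint torques, N m; "tcp_pos": TCP position; "eef_rot": TCP orientation; "ft_force": force on the tool from outside, world axes, zero at the start; "moment": the same for the moment, N m; "grip_width": finger opening in m.
Only numpy, scipy, OpenCV 4.12 (cv2) and the standard library are available. Lean on these libraries where they do the work, as an engineer would, in place of code of your own. Each camera call takes 0.05 s, during which the arm holds its last target. There are 200 camera calls.

## Working session

There is one attempt and no reset: what is moved stays moved. The work goes in short steps, Python scripts to look and compute and a shell command to move; the robot and the scene stay as the last step left them, time stands still between calls to the robot, and variables do not carry over. Pictures are saved under pics/ and viewed, about 8 in all and at most 12, crops included, and the job is handed in when it is done.

```bash
mkdir -p pics; ls; python3 - <<'E'
from rig import arm
import cv2,numpy as np
s=arm.get_state();print({k:np.round(v,3) for k,v in s.items()})
for n in("top","side"):
    cv2.imwrite(f"pics/{n}0.png",arm.capture(n)[:,:,::-1]);m=arm.camera_model(n);print(n,m)
E
```

```text
pics
{'time_s': np.float64(0.0), 'q': array([-1.289,  0.418, -0.01 ,  1.614,  0.005,  1.111, -0.053]), 'qd': array([-0.001, -0.002, -0.   ,  0.001,  0.   , -0.001, -0.001]), 'tau': array([ 0.0000e+00, -8.5124e+01,  6.3900e-01, -4.2601e+01, -4.9000e-02,
        1.8000e-02,  0.0000e+00]), 'tcp_pos': array([0.198, 0.592, 0.302]), 'eef_rot': array([ 0.252,  1.556, -0.254]), 'ft_force': array([-0.235,  0.169,  0.274]), 'moment': array([-0.001,  0.049,  0.03 ]), 'grip_width': np.float64(0.094)}
top {'fx': 448.0891623249272, 'fy': 448.0891623249272, 'cx': 316.4014192869815, 'cy': 234.43917473234555, 'world_to_cam': array([[-0.02368075, -0.99968363, -0.00847691,  0.09741273],
       [-0.99075676,  0.02460048, -0.13340115,  0.57272084],
       [ 0.13356748,  0.00523952, -0.99102587,  0.98485608],
       [ 0.        ,  0.        ,  0.        ,  1.        ]])}
side {'fx': 534.6221430524017, 'fy': 534.6221430524017, 'cx': 315.2330873864212, 'cy': 236.984228634754, 'world_to_cam': array([[ 0.98134987, -0.19172235, -0.01396329, -0.56673288],
       [-0.10696098, -0.48424641, -0.86836902,  0.17437735],
       [ 0.15972408,  0.85366735, -0.49572197,  0.90182252],
       [ 0.        ,  0.        ,  0.        ,  1.        ]])}
```

View pics/top0.png

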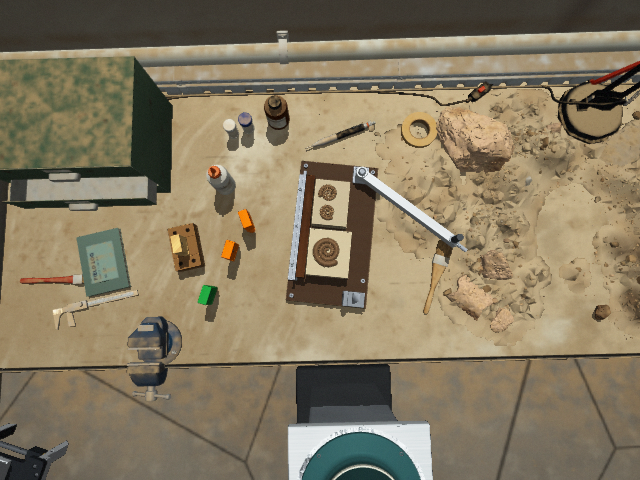

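View pics/side0.png

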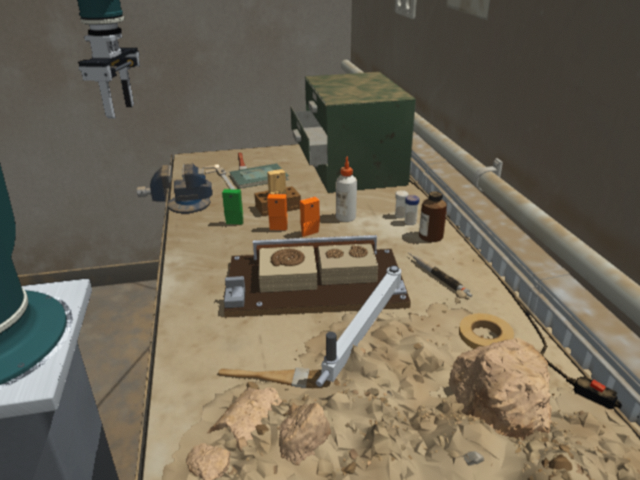

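The top view shows hinge ~(362,173), handle ~(456,240), jig board ~(290–378,163–308) with the large slab near and small slab far, and the stand with the pale packing at ~(177,245). Green and orange decoys stand near (207,295), (230,250), (247,220); the bottle is at (218,177).

```bash
python3 - <<'E'
import cv2,numpy as np
t=cv2.imread("pics/top0.png");s=cv2.imread("pics/side0.png")
def cr(i,x,y,w,h,k):
    c=cv2.resize(i[y:y+h,x:x+w],None,fx=k,fy=k,interpolation=cv2.INTER_CUBIC)
    for a in range(0,w,10): cv2.line(c,(a*k,0),(a*k,6 if a%50 else 16),(255,0,255),1);cv2.putText(c,str(x+a),(a*k,22),0,.3,(255,0,255)) if a%20==0 else 0
    for b in range(0,h,10): cv2.line(c,(0,b*k),(6,b*k),(255,0,255),1);cv2.putText(c,str(y+b),(8,b*k+4),0,.3,(255,0,255)) if b%20==0 else 0
    return c
cv2.imwrite("pics/c1.png",cr(t,280,155,195,150,4))
a=cr(t,160,215,60,65,8);b=cr(s,245,160,40,65,8)
cv2.imwrite("pics/c2.png",np.hstack([a,b]))
E
```

```text
(no output)
```

View pics/c1.png

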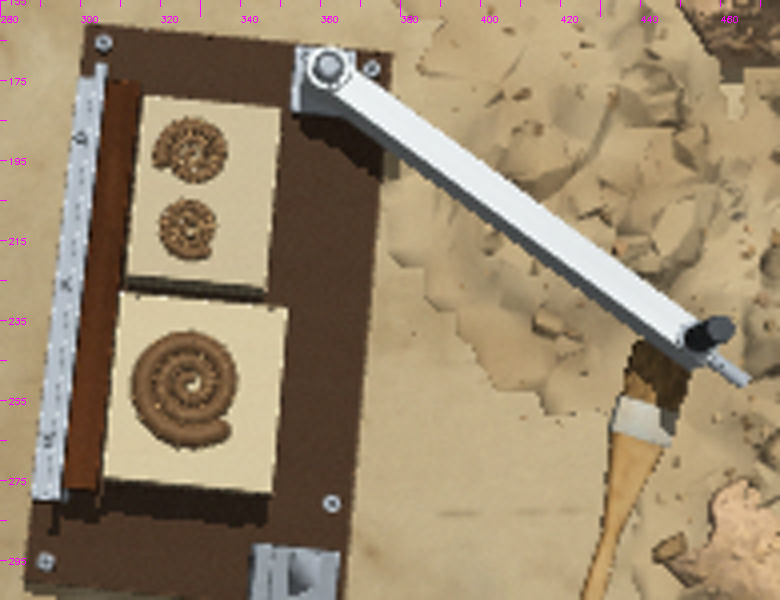

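View pics/c2.png

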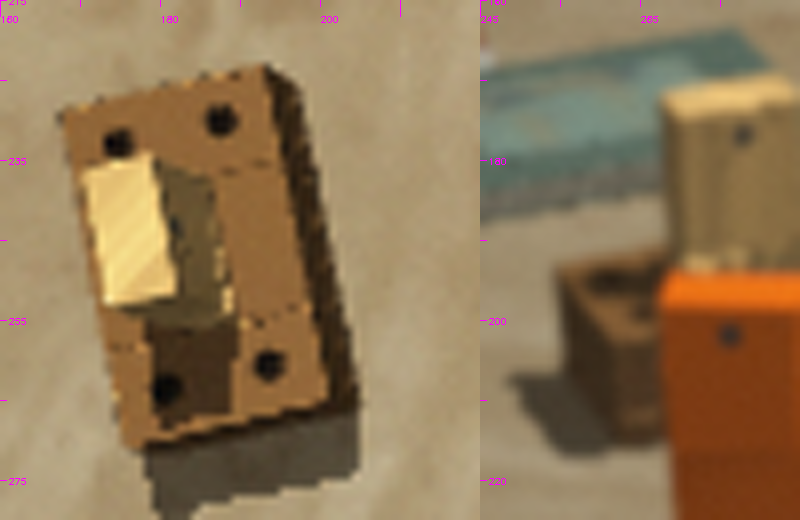

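```bash
cat > h.py <<'E'
from rig import arm
import numpy as np
from scipy.spatial.transform import Rotation as R
def ray(n,px,z):
    m=arm.camera_model(n);W=np.array(m["world_to_cam"]);r=W[:3,:3].T;c=-r@W[:3,3]
    d=r@[(px[0]-m["cx"])/m["fx"],(px[1]-m["cy"])/m["fy"],1]
    return (c+d*(z-c[2])/d[2])
def proj(n,P):
    m=arm.camera_model(n);p=m["world_to_cam"]@np.append(P,1);return m["fx"]*p[0]/p[2]+m["cx"],m["fy"]*p[1]/p[2]+m["cy"]
E
python3 - <<'E'
from h import *
np.set_printoptions(precision=4,suppress=True)
A=lambda u,v:(280+u/4-.375,155+v/4-.375)
B=lambda u,v:(160+u/8-.44,215+v/8-.44)
g=lambda n,p,z:print(n,ray("top",p,z))or ray("top",p,z)
fl=g("fl",A(88,25),.016);fr=g("fr",A(392,50),.016);nl=g("nl",A(25,588),.016)
x=fl-nl;print(np.linalg.norm(x),np.linalg.norm(fl-fr),"yaw",np.arctan2(x[1],x[0]),"perp",np.arctan2(*(fr-fl)[[1,0]])+np.pi/2,"mid",(fr+nl)/2)
h=g("hinge",A(330,66),.06);a=g("handle top",A(718,329),.1);b=g("handle base",A(697,340),.054);print(np.linalg.norm((h-a)[:2]),np.linalg.norm((h-b)[:2]))
for n,c in("small",[(143,96),(280,108),(265,292),(125,275)]),("large",[(120,292),(288,308),(272,493),(103,478)]):
    P=[g(n,A(*q),.054) for q in c];print(np.linalg.norm(P[0]-P[1]),np.linalg.norm(P[1]-P[2]),np.arctan2(*(P[0]-P[3])[[1,0]]))
P=[g("pack",B(*q),.097) for q in[(82,172),(152,152),(177,292),(106,306)]]
c=np.mean(P,0);print("c",c,np.linalg.norm(P[0]-P[1]),np.linalg.norm(P[1]-P[2]),"yaw",np.arctan2(*(P[0]+P[1]-P[2]-P[3])[[1,0]]), "side proj",proj("side",c))
S=[g("stand",B(*q),.038) for q in[(60,115),(265,65),(328,402),(132,448)]];print(np.mean(S,0),np.arctan2(*(S[0]+S[1]-S[2]-S[3])[[1,0]]),np.linalg.norm(S[0]-S[1]),np.linalg.norm(S[1]-S[2]))
print(R.from_rotvec(arm.get_state()["eef_rot"]).as_matrix())
print("handle side proj",proj("side",a),proj("side",b),"hinge",proj("side",h))
E
```

```text
fl [0.7562 0.1147 0.016 ]
fr [ 0.7361 -0.066   0.016 ]
nl [0.4245 0.1572 0.016 ]
0.3344098086804838 0.18178367150025593 yaw -0.12742213948962094 perp -0.11084696182263976 mid [0.5803 0.0456 0.016 ]
hinge [ 0.715  -0.0242  0.06  ]
handle top [ 0.5538 -0.2219  0.1   ]
handle base [ 0.5535 -0.2243  0.054 ]
0.255081290036331 0.2571096865153081
small [0.7018 0.0827 0.054 ]
small [0.6927 0.0046 0.054 ]
small [0.5867 0.0166 0.054 ]
small [0.5984 0.0953 0.054 ]
0.07859954947571146 0.10668751212401675 -0.12108464853435708
large [0.5887 0.0983 0.054 ]
large [0.5773 0.004  0.054 ]
large [0.4739 0.0164 0.054 ]
large [0.4844 0.11   0.054 ]
0.09500778734399958 0.10415037712106727 -0.1118571563400014
pack [0.5714 0.3996 0.097 ]
pack [0.5764 0.3807 0.097 ]
pack [0.5382 0.3734 0.097 ]
pack [0.5349 0.3924 0.097 ]
c [0.5552 0.3865 0.097 ] 0.01948247544607896 0.03884707667391985 yaw 0.19297504031987656 side proj (np.float64(274.34424577576846), np.float64(171.26295660803072))
stand [0.5963 0.4261 0.038 ]
stand [0.6094 0.3673 0.038 ]
stand [0.512  0.3481 0.038 ]
stand [0.5003 0.4036 0.038 ]
[0.5545 0.3863 0.038 ] 0.21219000637614957 0.060215814394745264 0.09923761625509588
[[-0.0002  0.3172  0.9483]
 [-0.001   0.9483 -0.3172]
 [-1.     -0.001   0.0001]]
handle side proj (np.float64(327.9869551199992), np.float64(333.60790449416265)) (np.float64(328.1727034771055), np.float64(359.48279197412023)) hinge (np.float64(392.0228903906977), np.float64(268.8295055061079))
```

```bash
cat >> h.py <<'E'
def shift(p,ang):  # target TCP xyz, tool-y heading deg -> shift in tool axes, turn (about tool x=down, + is clockwise)
    s=arm.get_state();M=R.from_rotvec(s["eef_rot"]).as_matrix();d=M.T@(np.array(p)-s["tcp_pos"])
    a=np.degrees(np.arctan2(M[1,1],M[0,1]));return np.round(d,4),round((a-ang+180)%360-180,1)
def st():
    s=arm.get_state();M=R.from_rotvec(s["eef_rot"]).as_matrix()
    print("t %.2f"%s["time_s"],"tcp",np.round(s["tcp_pos"],4),"yh %.1f"%np.degrees(np.arctan2(M[1,1],M[0,1])),"tilt",np.round(M[:,0],3),"F",np.round(s["ft_force"],1),"w %.4f"%s["grip_width"])
E
python3 -m handwheel '0 -.66 .596 110.5;0 -.66 .596 110.5;0 -.66 .596 110.5;0 -.66 .596 110.5;0 -.66 .596 110.5' 146 20
python3 - <<'E'
from h import *
st();print(shift((.5537,-.223,.303),-39))
A=lambda u,v:(280+u/4-.375,155+v/4-.375)
f,n=[ray("top",A(*q),.05) for q in((140,82),(100,488))];d=f-n;print("strip face",f,n,np.linalg.norm(d),np.arctan2(d[1],d[0]))
E
```

```text
time_s: 0.72
tcp_pos: [0.3237, 0.3043, 0.3026]
eef_rot: [0.982, 1.338, -0.982]
ft_force: [0.4, 0.2, 0.1]
grip_width: 0.0473
t 0.72 tcp [0.3237 0.3043 0.3026] yh 17.4 tilt [-0.  0. -1.] F [0.4 0.2 0.1] w 0.0473
(array([-5.00e-04,  6.14e-02,  5.72e-01]), np.float64(56.4))
strip face [0.71113613 0.08426157 0.05      ] [0.47909834 0.11195725 0.05      ] 0.2336847983174128 -0.11879648203356603
```

```bash

python3 -m handwheel '0 .061 .572 56.4;0 .061 .572 56.4;0 .061 .572 56.4;0 .061 .572 56.4;0 .061 .572 56.4' 146 20 >/dev/null
python3 - <<'E'
from h import *
st();print(shift((.5537,-.223,.303),-39))
E
```

```text
t 1.35 tcp [0.4502 0.0186 0.3029] yh -36.3 tilt [ 0.001  0.    -1.   ] F [ 0.   2.3 -0.7] w 0.0402
(array([-2.000e-04,  2.264e-01,  1.336e-01]), np.float64(2.7))
```

```bash

python3 -m handwheel '0 .226 .134 2.7;0 .226 .134 2.7;0 .226 .134 2.7;0 .226 .134 2.7;0 .226 .134 2.7' >/dev/null
python3 - <<'E'
from h import *
st();print(shift((.5537,-.223,.303),-39))
E
python3 -m handwheel '0.02 0 0 0;.04 0 0 0;.06 0 0 0;.06 0 0 0;.06 0 0 0' >/dev/null
python3 - <<'E'
from h import *
import cv2
st();print(shift((.5537,-.223,.163),-39))
a=arm.capture("top")[120:320,340:540,::-1];b=arm.capture("side")[200:400,220:420,::-1]
cv2.imwrite("pics/p5.png",np.hstack([cv2.resize(i,None,fx=2,fy=2) for i in(a,b)]))
E
```

```text
t 1.98 tcp [ 0.5541 -0.2244  0.3021] yh -38.9 tilt [-0.001 -0.002 -1.   ] F [-0.8  0.4  0.4] w 0.0402
(array([-0.0009, -0.0012, -0.0008]), np.float64(0.1))
t 2.60 tcp [ 0.5544 -0.2204  0.2431] yh -38.6 tilt [ 0. -0. -1.] F [ 0.7 -0.3  0.4] w 0.0405
(array([0.0801, 0.0011, 0.0025]), np.float64(0.4))
```

View pics/p5.png

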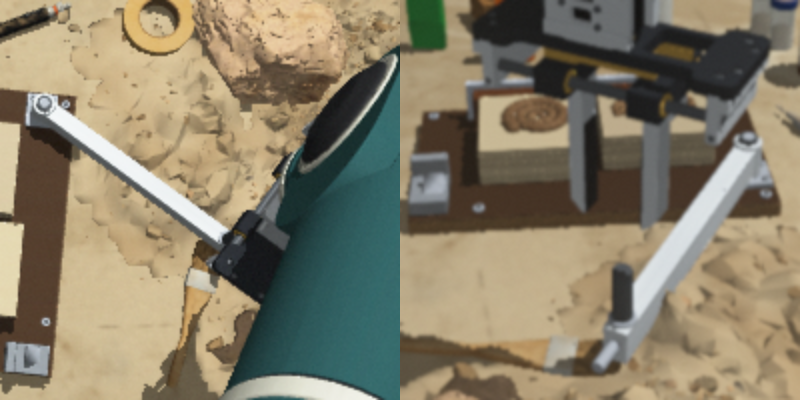

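Side view: fingertips straddle the axis over the handle (mid tips ≈ full-frame (327,307), as predicted for the handle). Descending.

```bash

python3 -m handwheel '0.02 .001 .002 0;.04 .001 .002 0;.06 .001 .002 0;.08 .001 .002 0;.08 .001 .002 0'
python3 - <<'E'
from h import *
st()
h=np.array([.7153,-.0235]);r=.257
for k in range(10,-1,-1):
    th=np.radians(5.8*k); a=np.pi-.12+th; p=h+r*np.array([np.cos(a),np.sin(a)])
    print(k,np.round(p,4),round(np.degrees(a)+90-360,1),shift((*p,.163),np.degrees(a)+90-360))
E
```

```text
time_s: 3.32
tcp_pos: [0.553, -0.2225, 0.1609]
eef_rot: [1.685, 0.813, -1.689]
ft_force: [-0.1, -1.0, -0.3]
grip_width: 0.0402
t 3.33 tcp [ 0.553  -0.2225  0.1609] yh -38.6 tilt [-0.003  0.    -1.   ] F [-0.1 -1.  -0.3] w 0.0402
10 [ 0.554  -0.2236] -38.9 (array([-0.0021,  0.0014,  0.0002]), np.float64(0.2))
9 [ 0.5346 -0.2063] -44.7 (array([-0.0021, -0.0246, -0.0012]), np.float64(6.0))
8 [ 0.5171 -0.1871] -50.5 (array([-0.002 , -0.0503, -0.0053]), np.float64(11.8))
7 [ 0.5015 -0.1662] -56.3 (array([-0.002 , -0.0754, -0.0119]), np.float64(17.6))
6 [ 0.4882 -0.1439] -62.1 (array([-0.0019, -0.0998, -0.021 ]), np.float64(23.4))
5 [ 0.4772 -0.1203] -67.9 (array([-0.0019, -0.1231, -0.0325]), np.float64(29.2))
4 [ 0.4687 -0.0957] -73.7 (array([-0.0018, -0.1451, -0.0464]), np.float64(35.0))
3 [ 0.4626 -0.0704] -79.5 (array([-0.0018, -0.1656, -0.0624]), np.float64(40.8))
2 [ 0.4592 -0.0447] -85.3 (array([-0.0018, -0.1844, -0.0803]), np.float64(46.6))
1 [ 0.4583 -0.0187] -91.1 (array([-0.0018, -0.2013, -0.1001]), np.float64(52.4))
0 [0.4601 0.0073] -96.9 (array([-0.0018, -0.2161, -0.1215]), np.float64(58.2))
```

```bash

python3 -m handwheel '0 -.012 0 3;0 -.025 -.001 6;0 -.037 -.003 9;0 -.05 -.005 12;0 -.063 -.008 15'
python3 -m handwheel '0 -.0245 -.001 6;0 -.037 -.003 9;0 -.05 -.005 12;0 -.063 -.0085 15;0 -.075 -.012 18'
python3 - <<'E'
from h import *
st()
h=np.array([.7153,-.0235]);r=.257
for k in range(6,-3,-1):
    th=np.radians(4*k); a=np.pi-.12+th; p=h+r*np.array([np.cos(a),np.sin(a)])
    print(k,shift((*p,.163),np.degrees(a)+90-360))
E
```

```text
time_s: 3.95
tcp_pos: [0.5095, -0.1771, 0.1633]
eef_rot: [1.859, 0.608, -1.857]
ft_force: [0.1, -0.4, -0.4]
grip_width: 0.0402
time_s: 4.58
tcp_pos: [0.4749, -0.1094, 0.1633]
eef_rot: [2.05, 0.329, -2.048]
ft_force: [0.6, 0.3, -1.0]
grip_width: 0.0404
t 4.58 tcp [ 0.4749 -0.1094  0.1633] yh -71.7 tilt [ 0.001  0.    -1.   ] F [ 0.6  0.3 -1. ] w 0.0404
6 (array([ 0.0002, -0.0113,  0.0017]), np.float64(1.1))
5 (array([ 0.0002, -0.0292,  0.0007]), np.float64(5.1))
4 (array([ 0.0002, -0.047 , -0.0015]), np.float64(9.1))
3 (array([ 0.0002, -0.0646, -0.005 ]), np.float64(13.1))
2 (array([ 0.0002, -0.0819, -0.0097]), np.float64(17.1))
1 (array([ 0.0002, -0.0989, -0.0155]), np.float64(21.1))
0 (array([ 0.0002, -0.1154, -0.0226]), np.float64(25.1))
-1 (array([ 0.0002, -0.1313, -0.0308]), np.float64(29.1))
-2 (array([ 0.0003, -0.1467, -0.0401]), np.float64(33.1))
```

```bash

python3 -m handwheel '0 -.02 .001 3;0 -.038 0 7;0 -.056 -.003 11;0 -.073 -.007 15;0 -.09 -.012 19'
python3 -m handwheel '0 -.01 0 2;0 -.017 -.001 3.5;0 -.022 -.001 4.5;0 -.026 -.002 5.5;0 -.026 -.002 5.5'
python3 - <<'E'
from h import *
st()
h=np.array([.7153,-.0235]);r=.257
for k in range(2,-6,-1):
    th=np.radians(k); a=np.pi-.12+th; p=h+r*np.array([np.cos(a),np.sin(a)])
    print(k,shift((*p,.163),np.degrees(a)+90-360))
E
```

```text
time_s: 5.2
tcp_pos: [0.458, -0.0199, 0.1632]
eef_rot: [-2.216, 0.014, 2.213]
ft_force: [-0.2, -0.0, 0.3]
grip_width: 0.04
time_s: 5.82
tcp_pos: [0.46, 0.0053, 0.1627]
eef_rot: [-2.166, 0.117, 2.166]
ft_force: [-1.8, -1.3, 1.5]
grip_width: 0.0398
t 5.83 tcp [0.46   0.0053 0.1627] yh -96.2 tilt [-0. -0. -1.] F [-1.8 -1.3  1.5] w 0.0398
2 (array([-0.0003,  0.007 , -0.    ]), np.float64(-1.3))
1 (array([-0.0003,  0.0025,  0.0001]), np.float64(-0.3))
0 (array([-0.0003, -0.002 ,  0.    ]), np.float64(0.7))
-1 (array([-0.0003, -0.0065, -0.0001]), np.float64(1.7))
-2 (array([-0.0003, -0.0109, -0.0002]), np.float64(2.7))
-3 (array([-0.0003, -0.0154, -0.0005]), np.float64(3.7))
-4 (array([-0.0003, -0.0199, -0.0008]), np.float64(4.7))
-5 (array([-0.0003, -0.0244, -0.0012]), np.float64(5.7))
```

```bash

python3 -m handwheel '0 -.001 0 0;0 -.002 0 0;0 -.004 0 0;0 -.005 0 0;0 -.006 0 0' | grep -E 'tcp|force'
python3 -m handwheel '0 -.001 0 0;0 -.002 0 0;0 -.003 0 0;0 -.004 0 0;0 -.004 0 0'| grep -E 'tcp|force'

```

```text
tcp_pos: [0.4603, 0.0105, 0.1627]
ft_force: [-3.7, -7.2, 3.8]
tcp_pos: [0.461, 0.0155, 0.1626]
ft_force: [-1.7, -2.6, -0.1]
```

```bash

python3 -m handwheel '0 -.001 0 0;0 -.002 0 0;0 -.002 0 0;0 -.003 0 0;0 -.003 0 0' | grep -E 'tcp|force'
python3 -m handwheel '0 -.001 0 0;0 -.002 0 0;0 -.002 0 0;0 -.002 0 0;0 -.002 0 0'| grep -E 'tcp|force'

```

```text
tcp_pos: [0.4614, 0.0186, 0.1627]
ft_force: [-0.5, 0.0, -0.5]
tcp_pos: [0.4616, 0.0204, 0.1627]
ft_force: [-0.4, -0.4, -0.4]
```

```bash

python3 -m handwheel '0 -.001 0 0;0 -.002 0 0;0 -.003 0 0;0 -.003 0 0;0 -.003 0 0' | grep -E 'tcp|force'
python3 - <<'E'
from h import *
import cv2
st()
a=arm.capture("top")[140:320,260:440,::-1];b=arm.capture("side")[220:340,200:440,::-1]
cv2.imwrite("pics/p6.png",np.hstack([cv2.resize(a,(540,540)),cv2.copyMakeBorder(cv2.resize(b,None,fx=1,fy=1),0,420,0,0,0)]))
cv2.imwrite("pics/p6.png",np.vstack([cv2.resize(b,(720,360),interpolation=2)]))
cv2.imwrite("pics/p6t.png",cv2.resize(a,(540,540)))
E
```

```text
tcp_pos: [0.4617, 0.0219, 0.1626]
ft_force: [-1.1, -11.9, -1.1]
t 8.95 tcp [0.4617 0.0219 0.1626] yh -96.2 tilt [ 0.    -0.002 -1.   ] F [ -1.1 -11.9  -1.1] w 0.0403
```

View pics/p6.png

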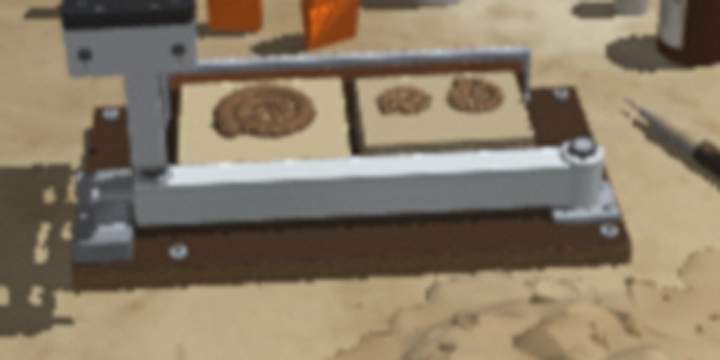

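The bar lies along the large slab with its nose in the housing, and 12 N is reached. I'll check the latch by pulling back gently.

```bash

python3 -m handwheel '0 -.001 0 0;0 -.0015 0 0;0 0 0 0;0 .006 0 0;0 .012 0 0' | grep -E 'tcp|force'
python3 -m handwheel '0 .003 0 0;0 .006 0 0;0 .009 0 0;0 .011 0 0;0 .011 0 0' | grep -E 'tcp|force'
python3 -m handwheel '0 .001 0 0;0 .002 0 0;0 .003 0 0;0 .003 0 0;0 .003 0 0' | grep -E 'tcp|force'

```

```text
tcp_pos: [0.4606, 0.0113, 0.1627]
ft_force: [-0.2, -0.1, 0.5]
tcp_pos: [0.4594, 0.0005, 0.1627]
ft_force: [0.1, 0.6, -0.2]
tcp_pos: [0.4591, -0.0024, 0.1627]
ft_force: [0.4, 0.6, -0.5]
```

```bash

python3 -m handwheel '0 .001 0 0;0 .002 0 0;0 .003 0 0;0 .003 0 0;0 .003 0 0' | grep -E 'tcp|force'

```

```text
tcp_pos: [0.459, -0.0041, 0.1627]
ft_force: [1.7, 11.0, -0.4]
```

Latch holds: 11 N outward pull is resisted within ~1 mm. Lift and go to the packing piece.

```bash

python3 -m handwheel '0 -.008 0 0;0 -.012 0 0;-.04 -.012 0 0;-.1 -.012 0 0;-.14 -.012 0 0' 92 | grep -E 'tcp|force|width'
python3 - <<'E'
from h import *
st();print(shift((.5552,.3865,.28),-78.7))
E
```

```text
tcp_pos: [0.4602, 0.0061, 0.3045]
ft_force: [-0.1, 0.4, 0.2]
grip_width: 0.0601
t 12.18 tcp [0.4602 0.0061 0.3045] yh -96.2 tilt [ 0.001 -0.001 -1.   ] F [-0.1  0.4  0.2] w 0.0601
(array([ 0.0243, -0.3884, -0.0535]), np.float64(-17.5))
```

```bash

python3 -m handwheel '0 -.388 -.0535 -17.5;0 -.388 -.0535 -17.5;0 -.388 -.0535 -17.5;0 -.388 -.0535 -17.5;0 -.388 -.0535 -17.5' | grep -E 'tcp|force|width'
python3 - <<'E'
from h import *
import cv2
st();print(shift((.5552,.3865,.28),-78.7))
a=arm.capture("top");cv2.imwrite("pics/t7.png",a[:,:,::-1])
c=cv2.resize(a[160:320,280:400,::-1],None,fx=5,fy=5,interpolation=2)[:600]
cv2.imwrite("pics/p7.png",c)
E
```

```text
tcp_pos: [0.5357, 0.312, 0.3025]
ft_force: [0.8, 0.5, 1.6]
grip_width: 0.0603
t 12.80 tcp [0.5357 0.312  0.3025] yh -78.6 tilt [-0. -0. -1.] F [0.8 0.5 1.6] w 0.0603
(array([ 0.0225, -0.0692, -0.0339]), np.float64(0.1))
```

View pics/p7.png

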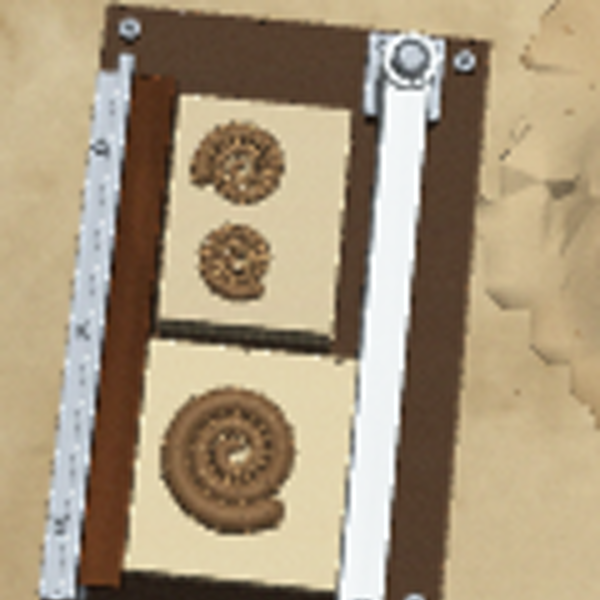

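The gap by the small slab runs from its front edge (344,224) to the bar's inner edge (374,224) in the crop, about 12 mm at mid-slab. The large slab is up against bar and strip.

```bash

python3 -m handwheel '.022 -.0692 -.0339 0;.022 -.0692 -.0339 0;.06 -.0692 -.0339 0;.07 -.0692 -.0339 0;.07 -.0692 -.0339 0' | grep -E 'tcp|force|width'
python3 - <<'E'
from h import *
st();print(shift((.5552,.3865,.151),-78.7))
A=lambda u,v:(280+u/5-.4,160+v/5-.4)
a,b=ray("top",A(344,224),.054),ray("top",A(374,224),.054);print("gap",a,b,np.linalg.norm(a-b),"mid",(a+b)/2)
s=[ray("top",A(*q),.054) for q in((352,110),(335,338),(160,328),(180,95))];print(s,np.linalg.norm(s[0]-s[1]))
c,s_=np.cos(.12),-np.sin(.12)
for j in((.057,-.048),(.057,-.032),(.057,-.0415)): print(.5887+c*j[0]-s_*j[1],.0508+s_*j[0]+c*j[1])
f,n=[ray("top",A(*q),.05) for q in((177,80),(120,585))];print("strip",f,n,(f+n)/2,np.arctan2(*(f-n)[[1,0]]))
E
```

```text
tcp_pos: [0.5552, 0.3837, 0.233]
ft_force: [0.4, -0.6, -0.7]
grip_width: 0.0599
t 13.47 tcp [0.5552 0.3837 0.233 ] yh -78.7 tilt [-0.    -0.001 -1.   ] F [ 0.4 -0.6 -0.7] w 0.0599
(array([ 0.082 , -0.0028, -0.0005]), np.float64(0.0))
gap [0.63982526 0.00919197 0.054     ] [ 0.63947958 -0.00440999  0.054     ] 0.013606349478228542 mid [0.63965242 0.00239099 0.054     ]
[array([0.6927516, 0.0037781, 0.054    ]), array([0.58763311, 0.01498226, 0.054     ]), array([0.59416532, 0.09374962, 0.054     ]), array([0.70182175, 0.08219547, 0.054     ])] 0.1057139017067969
0.6395439062938023 -0.0036784103364539827
0.641459301610425 0.012206527837207874
0.6403220356411803 0.0027748457965961412
strip [0.70999169 0.08342531 0.05      ] [0.47920887 0.11424335 0.05      ] [0.59460028 0.09883433 0.05      ] -0.13275159477982282
```

```bash

python3 -m handwheel '.03 -.001 0 0;.05 -.002 0 0;.07 -.002 0 0;.081 -.002 0 0;.081 -.002 0 0' | grep -E 'tcp|force|width'
python3 -m handwheel '0 0 0 0;0 0 0 0;0 0 0 0;0 0 0 0;0 0 0 0' 255 30 | grep -E 'tcp|force|width'
python3 -m handwheel '-.004 0 0 0;-.015 0 0 0;-.03 0 0 0;-.05 0 0 0;-.07 0 0 0' | grep -E 'tcp|force|width'
python3 - <<'E'
from h import *
import cv2
st()
c=arm.capture("side")[90:220,220:350,::-1];d=arm.capture("top")[200:330,120:250,::-1]
cv2.imwrite("pics/p8.png",np.hstack([cv2.resize(i,None,fx=3,fy=3,interpolation=2) for i in (c,d)]))
E
```

```text
tcp_pos: [0.5547, 0.386, 0.1512]
ft_force: [-0.2, 0.1, -0.7]
grip_width: 0.0601
tcp_pos: [0.5548, 0.3863, 0.1518]
ft_force: [-0.2, -0.4, 1.4]
grip_width: 0.0197
tcp_pos: [0.5549, 0.3863, 0.2236]
ft_force: [-0.3, 0.4, -0.0]
grip_width: 0.0201
t 15.35 tcp [0.5549 0.3863 0.2236] yh -78.6 tilt [ 0.001  0.    -1.   ] F [-0.3  0.4 -0. ] w 0.0201
```

View pics/p8.png

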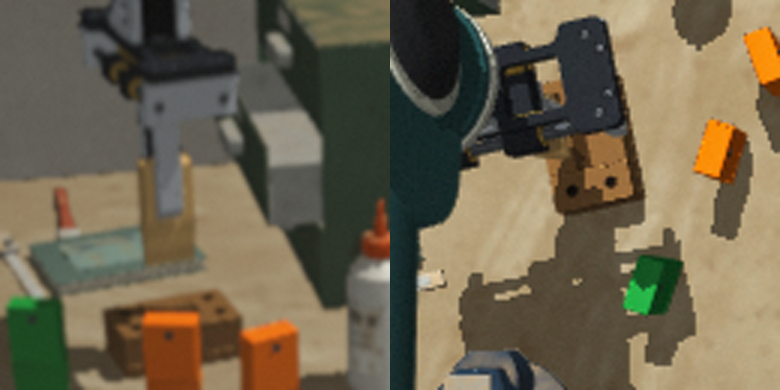

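Packing is lifted clear, centred in the fingers (side view finger and block both centred at ~(168,190) in the crop). Now carry over.

```bash

python3 -m handwheel '-.03 0 0 0;-.06 0 0 0;-.09 .03 .02 4;-.09 .09 .04 10;-.09 .14 .055 18' | grep -E 'tcp|force|width'
python3 - <<'E'
from h import *
st();print(shift((.640,.0025,.30),-96.9))
E
```

```text
tcp_pos: [0.5278, 0.2361, 0.3119]
ft_force: [0.8, 0.2, -0.4]
grip_width: 0.02
t 16.07 tcp [0.5278 0.2361 0.3119] yh -96.9 tilt [-0.     0.001 -1.   ] F [ 0.8  0.2 -0.4] w 0.0200
(array([ 0.0117,  0.2186, -0.1393]), np.float64(0.0))
```

```bash

python3 -m handwheel '0 .05 -.032 0;0 .1 -.064 0;0 .15 -.096 0;0 .2 -.13 0;0 .2186 -.1393 0' | grep -E 'tcp|force|width'
python3 -m handwheel '.03 0 0 0;.07 0 0 0;.095 0 0 0;.095 0 0 0;.095 0 0 0' | grep -E 'tcp|force|width'
python3 - <<'E'
from h import *
import cv2
st();print(shift((.640,.0025,.206),-96.9))
s=arm.get_state();p=s["tcp_pos"]
c=arm.capture("side")[190:320,230:430,::-1];cv2.imwrite("pics/p9.png",cv2.resize(c,None,fx=4,fy=4,interpolation=2))
E
```

```text
tcp_pos: [0.6421, 0.0008, 0.3116]
ft_force: [-0.2, 1.4, -1.4]
grip_width: 0.0197
tcp_pos: [0.642, 0.0048, 0.2178]
ft_force: [-0.3, -0.3, -1.0]
grip_width: 0.0198
t 17.32 tcp [0.642  0.0048 0.2178] yh -96.6 tilt [ 0.001 -0.    -1.   ] F [-0.3 -0.3 -1. ] w 0.0198
(array([0.0118, 0.0025, 0.0017]), np.float64(0.3))
```

View pics/p9.png

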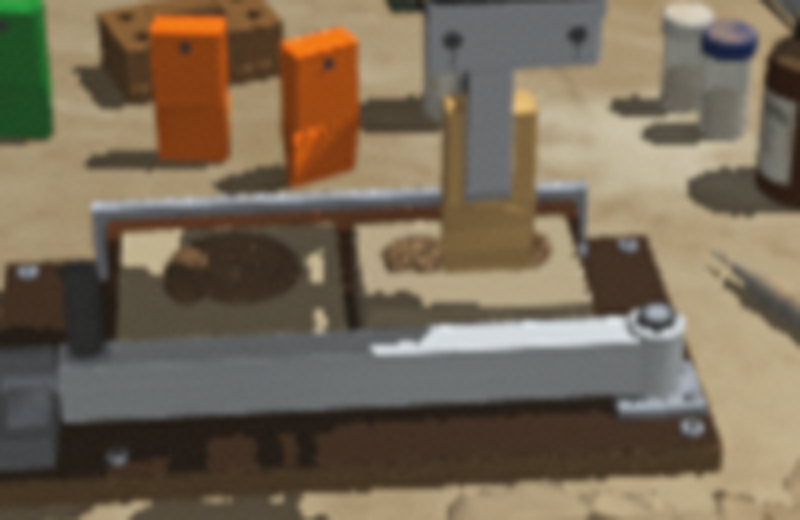

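Packing hangs upright over the gap; foot's front edge middle at crop (487,268) i.e. full-frame (351.7,257).

```bash

python3 - <<'E'
from h import *
print(ray("side",(230+487/4-.4,190+268/4-.4),.079))
E
python3 -m handwheel '.002 .0025 .0017 0;.005 .0025 .0017 0;.01 .0025 .0017 0;.015 .0025 .0017 0;.017 .0025 .0017 0' | grep -E 'tcp|force|width'

```

```text
[0.64573958 0.00246555 0.079     ]
tcp_pos: [0.6395, 0.0027, 0.1992]
ft_force: [-0.6, 0.2, -0.6]
grip_width: 0.0198
```

```bash

python3 -m handwheel '.003 0 0 0;.006 0 0 0;.009 0 0 0;.011 0 0 0;.011 0 0 0' | grep -E 'tcp|force|width'
python3 -m handwheel '.002 0 0 0;.004 0 0 0;.005 0 0 0;.006 0 0 0;.006 0 0 0' | grep -E 'tcp|force|width'

```

```text
tcp_pos: [0.6396, 0.0027, 0.1886]
ft_force: [-0.1, 0.3, 0.7]
grip_width: 0.0199
tcp_pos: [0.6396, 0.0026, 0.1826]
ft_force: [0.1, -0.9, -0.6]
grip_width: 0.0199
```

```bash

python3 -m handwheel '.001 0 0 0;.002 0 0 0;.003 0 0 0;.004 0 0 0;.005 0 0 0' | grep -E 'tcp|force|width'
python3 -m handwheel '.001 0 0 0;.002 0 0 0;.003 0 0 0;.004 0 0 0;.004 0 0 0' | grep -E 'tcp|force|width'
python3 -m handwheel '.001 0 0 0;.002 0 0 0;.003 0 0 0;.003 0 0 0;.003 0 0 0' | grep -E 'tcp|force|width'

```

```text
tcp_pos: [0.6396, 0.0026, 0.1776]
ft_force: [0.5, 0.2, -0.7]
grip_width: 0.0201
tcp_pos: [0.6398, 0.0028, 0.1738]
ft_force: [0.8, 2.2, 0.8]
grip_width: 0.0199
tcp_pos: [0.6399, 0.0032, 0.1708]
ft_force: [1.8, 4.8, 2.9]
grip_width: 0.0198
```

```bash

python3 -m handwheel '.0005 -.0004 0 0;.001 -.0007 0 0;.0015 -.001 0 0;.002 -.001 0 0;.002 -.001 0 0' | grep -E 'tcp|force|width'
python3 -m handwheel '.0005 -.0002 0 0;.001 -.0004 0 0;.0015 -.0005 0 0;.002 -.0005 0 0;.002 -.0005 0 0' | grep -E 'tcp|force|width'

```

```text
tcp_pos: [0.6397, 0.0037, 0.1686]
ft_force: [1.2, 3.7, 3.1]
grip_width: 0.0197
tcp_pos: [0.6398, 0.0039, 0.167]
ft_force: [-0.7, 3.6, 9.6]
grip_width: 0.0198
```

```bash

python3 -m handwheel '.0003 -.0001 0 0;.0006 -.0002 0 0;.0008 -.0003 0 0;.001 -.0003 0 0;.001 -.0003 0 0' | grep -E 'tcp|force|width'

```

```text
tcp_pos: [0.6399, 0.0039, 0.1663]
ft_force: [-3.1, 2.4, 14.5]
grip_width: 0.0198
```

```bash

python3 -m handwheel '.0003 0 0 0;.0004 0 0 0;.0004 0 0 0;.0004 0 0 0;.0004 0 0 0' | grep -E 'tcp|force|width'
python3 - <<'E'
from h import *
import cv2
st()
d=arm.capture("top");cv2.imwrite("pics/t10.png",d[:,:,::-1])
c=arm.capture("side")[190:320,230:430,::-1]
cv2.imwrite("pics/p10.png",np.vstack([cv2.resize(c,(600,390),interpolation=2),cv2.resize(d[170:240,280:480,::-1],(600,210),interpolation=2)]))
E
```

```text
tcp_pos: [0.64, 0.0039, 0.166]
ft_force: [-2.1, 2.3, 15.4]
grip_width: 0.0195
t 23.62 tcp [0.64   0.0039 0.166 ] yh -96.7 tilt [ 0.001 -0.    -1.   ] F [-2.1  2.3 15.4] w 0.0195
```

View pics/p10.png

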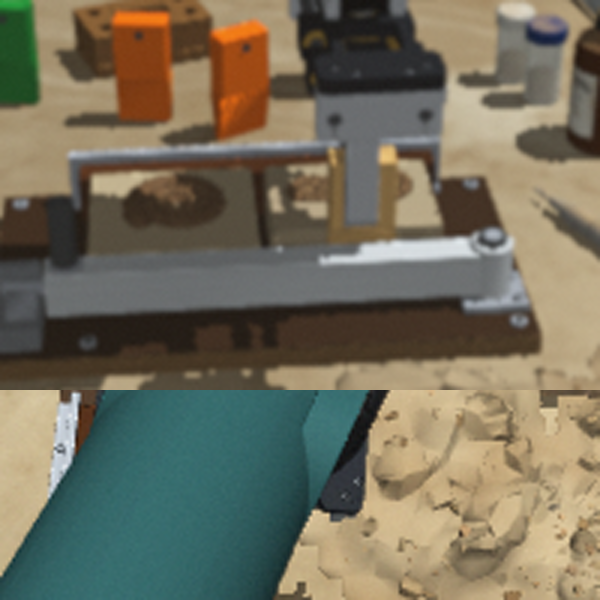

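```bash

python3 -m handwheel '0 0 0 0;0 0 0 0;0 0 0 0;0 0 0 0;0 0 0 0' | grep -E 'tcp|force|width'
python3 - <<'E'
from h import *
st();arm.close_job()
E
```

```text
tcp_pos: [0.64, 0.004, 0.166]
ft_force: [-1.9, 2.2, 15.6]
grip_width: 0.0202
t 24.35 tcp [0.64  0.004 0.166] yh -96.7 tilt [ 0.001 -0.    -1.   ] F [-1.9  2.2 15.6] w 0.0202
the job is handed in; nothing more can be done
```

I shut the keeper bar, pushed the packing piece into the gap beside the smaller slab, and handed the job in at 24.4 s, still gripping the piece and pressing down.

- **Bar:** it came up against its stop at about 12 N. An outward pull of 11 N then moved it only about 1 mm, so the nose is caught.
- **Packing:** the foot ended at about z 27 mm, close to the 28 mm I worked out for the slab lying flush. The reading held steady at about 15.6 N downward with a 20 mm grip, and I saw no sign of the piece slipping in the fingers.
- **Not checked directly:** the arm hid the smaller slab's rear edge from the top camera. That it is flush rests on the packing's depth and the sharp rise in force.
- **Disagreement:** the board's corners put the jig 6 to 8 mm from where the strip, slabs and hinge put it. I used the strip, slabs and hinge, and the later contacts agreed with them to about 2 mm.
- **Bottle and brush:** no move went near the glue bottle. The fingers worked well above the brush.

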